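Put the bracket away and shut the parts cupboard on its catch

TASK

Put the folded steel channel bracket away in the parts cupboard: lay it flat in the empty half of the pulled-out tray, slide the tray fully home, then swing the door shut, without slamming it, until it seats on its roller catch. Leave the other parts on the bench as they are.

Things in the scene. Friction and masses are not known exactly. Their poses are not given: they have to be found in the camera images.
- cupboard: Grey steel bench-top parts cupboard, fixed, 300 wide (y) x 220 deep (x) x 205 mm tall. Origin: centre of its underside, on the bench. +x runs from its open front to its back, +y to its left (hinge) side seen from the front, z up. Front plane of the carcass at x = -110 mm; solid roof, top at z = 205, underside at 200 mm.
- bay (a point): Centre of the floor of the empty (right-hand, cupboard -y) half of the tray; moves with the tray, axes as the cupboard's. Inside 187 mm long (x) by 113 wide (y), walls 34 mm high (middle divider 27, front face 36); floor 138 mm above the bench. With the tray out by d, only the front d of its length is clear of the roof. The left half holds bolts, 15 mm deep.
- tray_pull (a point): Middle of the front edge of the steel pull strip on the tray's face (strip 90 mm wide, 10 high, 8 mm out from the face; this point is 165 mm above the bench, the face's top edge 174). Push here towards cupboard +x to slide the tray in. Fully home, this point is 12 mm in front of the carcass front plane (cupboard x = -122 mm).
- tray (a joint): How far the tray is pulled out, m: 0 = fully home, up to 0.155; starts at 0.135 to 0.15. Slides with about 2 N of friction and stays where it is left.
- door (a joint): Door angle, rad: 0 shut and seated, 2.2 widest; starts at 1.6 to 2.0. Opens out to cupboard -x, then +y; turns freely, stays where left. At about 0.05 (13 mm gap at the free edge) it meets the sprung roller catch; riding over it takes about 6 N at the free edge, 9 N two thirds of the way out from the hinge; from about 0.02 on the catch draws it to 0. It cannot shut with the tray over 6 mm out.
- door_hinge (a point): Point on the door's vertical hinge axis (cupboard x = -110, y = +150 mm), 200 mm above the bench.
- door_edge (a point): Top corner of the free edge, outer face, 201 mm above the bench; moves with the door. Flat panel 300 mm wide, 197 tall (4 to 201 above the bench); shut, its outer face is 22 mm in front of the carcass front plane. Axes turn with the door and match the cupboard's when shut (x from outer to inner face, y towards the hinge).
- door_handle (a point): Middle of the vertical steel D-handle on the door's outer face: 8 mm bar, 268 mm from the hinge, its axis 28 mm out from the face, between 69 and 167 mm above the bench; moves with the door.
- bracket_center (a point): Centre (half-way up) of the loose folded steel channel bracket: U section, open upwards, base and two long side walls of 3 mm sheet with round holes; 90 mm long (its x), 44 mm wide (its y), 32 mm tall, 0.25 kg, lying on the yellow lid, base down, with its floor 16 mm below this point. Grasp across the 44 mm width.
- lid: Yellow moulded plastic storage-box lid lying on the bench as a parts tray, fixed, 510 (x) x 360 (y) mm; origin at the bench under its centre. Its floor is 30 mm above the bench, its rim 45 mm.
- angle_center (a point): Bystander: L-shaped steel angle plate on the lid, foot 85 x 40 x 4 mm with a 45 mm upright at one end; the point is 20 mm above its underside.
- housing_center (a point): Bystander: black plastic intake housing on the lid, body 62 x 56 x 50 mm with a round port at each end, 104 mm long overall; point at its middle.
- can_center (a point): Bystander: upright aerosol can, 65 mm diameter, 197 mm tall, on the bench left of the cupboard; point 100 mm up its axis.
Not all that is in view belongs to the job. Leave any turquoise look-alike of the part that bears bracket_center alone.

How it is judged:
By the outcome, as a careful person would: the job done as asked, in the order asked, and still so for the second after the job is handed in, with the robot touching nothing.
It also fails if it takes over 72 s, if anything falls off the work surface, if the arm or the gripper's body presses on something with over 40 N, if the wrist force passes 120 N, or if a joint passes its speed limit or range.

ROBOT

A 6-joint arm with a two-finger parallel gripper is mounted at the origin on the work surface. World frame = base frame: x ahead of the robot, y to its left, z up, the work surface at z = 0. Lengths are in mm, angles in rad, forces in N, time in s.
With the tool pointing down it reaches from about 400 to 925 mm from the base axis. Payload 12.5 kg.
Tool frame: the origin (TCP) lies at the very end of the fingers, on their centre line; the grasp point (between the pads) lies 19 mm behind it; z points along the fingers, x is the direction in which the jaws open and shut, and the axes are right-handed (so a half turn about z gives the same grasp; the last joint's range is limited). The gripper opens to 95 mm and grips with 3 to 60 N. Pads are 20 mm wide; open, the fingers measure 119 mm over their backs; the gripper's body (75 mm by 180 mm) begins 59 mm behind the grasp point.
Start: joints at [-1.351, 0.491, 1.559, -0, 1.092, -0.106], TCP at [200.065, -592.132, 214.661] pointing down, gripper open.
Joint ranges: [-3.1, 3.1], [-0.84, 2.19], [0.05, 2.79], [-1.13, 4.28], [0.06, 2.93], [-2.69, 2.69]. Speed limits (rad/s): [2.22, 2.22, 2.79, 3.14, 3.14, 3.14].

INTERFACE

Orientations are given as [roll, pitch, yaw] about the fixed x, y, z axes, in that order (R = Rz(yaw) Ry(pitch) Rx(roll)).
In Python, from cell import state, viewer, ticket, look_for, regions_of gives the robot as it stands.
- The arm moves only by the shell command python3 -m inch 'ROWS'. ROWS is JSON, a list of rows, each a list of 7 numbers: the turn, a rotation vector about the world's x, y, z in degrees, then the shift along the world's x, y, z in mm, then the opening, from -1 (shut) to 1 (fully open). In form: [[rx, ry, rz, tx, ty, tz, hand], ...]. A call has 1 to 10 rows; each row shifts and turns the commanded pose from where the row before left it; what a row does not reach is not made up. A row lasts 1/10 s, in which the tool goes at most 50 mm and 8.59 degrees, less where a joint would pass 70% of its speed; a pose out of reach is approached as far as the arm can. A call with a gripper value outside its range is refused whole. The fingers move at their own pace and stop on an object; the grip force is fixed at half the most. Time passes only in rows, so rows that do not move let the fingers close. It gives the time, the measured TCP pose, the force and the opening at its end, in the units of the state.
- state(): the state, without advancing time (a new reading comes with each control period).
- viewer.read_camera(name): name is "scene" or "top" or "wrist"; returns a dict with "color" (420x560x3 uint8, red, green, blue), "depth" (420x560 float32, mm along the optical axis (not along the pixel's ray), 0 where there is no reading), "fx", "fy", "cx", "cy" (pixels), "dist_coeffs" ([k1, k2, p1, p2, k3] as OpenCV has them; the pictures are not rectified), "position" and "orientation" of the camera in the world. Camera axes: x right, y down, z forward; pixel columns grow to the right and rows downward; lengths in mm; the calibration is good to about 2 mm. A picture is of the moment at which its call begins.
- ticket.job_done(): hands the job in, once; it reports no verdict.
Trained networks look in the newest picture that a camera, given by its name, has taken for a name from the list of things; names that differ only in an ending like _2 or _b are one class to them, and where a whole thing is asked for, a point or a joint stands for the part that bears it (a point fixed in the world has none). Each returns a list of dicts, best first, with "score" (0 to 1); they miss things now and then, are a little off and sometimes report something else, mostly with a low value. They report only what shows in the picture. A call takes as long as a camera call. They do not tell look-alikes from the thing itself.
- look_for(name, camera): "box" ([left, top, right, bottom] as shares, 0 to 1, of the picture: columns of its width, rows of its height, round what is visible of it).
- regions_of(name, camera): "pixels" (420x560 bool, what is visible of it) and "box" ([left, top, right, bottom] as shares, 0 to 1, of the picture: columns of its width, rows of its height, round what is visible of it).
The state is a dict: "t": time; "joints": joint angles; "qvel": joint speeds; "tau": joint torques, N m; "eef_pos": TCP position; "tcp_rot": TCP orientation; "ft_force": force on the tool from outside, world axes, zero at the start; "moment": the same for the moment, N m; "opening": opening from 0.0 (shut) to 1.0 (fully open).
Only numpy, scipy, OpenCV 4.12 (cv2) and the standard library are available. Lean on these libraries where they do the work, as an engineer would, in place of code of your own. Each camera call takes 0.05 s, during which the arm holds its last target. There are 200 camera calls.

## Working session

There is one attempt and no reset: what is moved stays moved. The work goes in short steps, Python scripts to look and compute and a shell command to move; the robot and the scene stay as the last step left them, time stands still between calls to the robot, and variables do not carry over. Pictures are saved under pics/ and viewed, on a budget of 10 in all, crops included, one or two more only if the job needs it, and the job is handed in when it is done.

```bash
ls; mkdir -p pics; cat > h.py <<'E'
import numpy as np, cv2
from scipy.spatial.transform import Rotation as R
from cell import state, viewer, ticket, look_for, regions_of
def cam(n):
    return viewer.read_camera(n)
def Rc(c):
    o=np.array(c["orientation"],float)
    if o.shape==(3,3): return o
    return R.from_euler('xyz',o).as_matrix() if o.size==3 else R.from_quat(o).as_matrix()
def pts(c,uv,z=None):
    uv=np.asarray(uv,float).reshape(-1,1,2)
    K=np.array([[c["fx"],0,c["cx"]],[0,c["fy"],c["cy"]],[0,0,1]])
    n=cv2.undistortPoints(uv,K,np.array(c["dist_coeffs"],float)).reshape(-1,2)
    d=np.c_[n,np.ones(len(n))]
    M=Rc(c);p=np.array(c["position"],float)
    w=d@M.T
    if z is not None: return p+w*((z-p[2])/w[:,2])[:,None]
    ii=uv.reshape(-1,2).round().astype(int)
    dep=c["depth"][ii[:,1].clip(0,419),ii[:,0].clip(0,559)]
    return p+w*dep[:,None]
def mask_pts(c,m):
    v,u=np.nonzero(m&(c["depth"]>0)); return pts(c,np.c_[u,v])
E
cat > a.py <<'E'
from h import *
np.set_printoptions(precision=1,suppress=True)
ims=[]
for n in ("scene","top"):
    c=cam(n); cv2.imwrite(f"pics/{n}0.png",c["color"][:,:,::-1])
    print(n,c["position"],c["orientation"],c["fx"],(c["depth"]>0).mean())
    for k in ("cupboard","tray","door","bracket_center","lid","door_handle","tray_pull","can_center","housing_center","angle_center"):
        for r in regions_of(k,n)[:2]:
            P=mask_pts(c,r["pixels"])
            if len(P): print(k,round(r["score"],2),np.array(r["box"])*[560,420,560,420],r["pixels"].sum(),"med",np.median(P,0),"lo",np.percentile(P,2,0),"hi",np.percentile(P,98,0))
print(state())
E
python3 a.py
```

```text
pics
scene [ 963.7 -610.6 1054. ] [-2.5 -0.   0.6] 452.1663585433172 0.9959268707482993
cupboard 0.86 [203.2  85.7 390.3 305.4] 21436 med [670.7 -53.6 191.1] lo [ 315.8 -184.6   15. ] hi [837.4 167.1 207.1]
cupboard 0.41 [209.1 140.4 301.9 234.7] 4558 med [521.  -59.1 140.1] lo [ 453.3 -176.8  134.1] hi [595.   65.8 172.9]
tray 0.62 [205.1 137.5 301.6 228.6] 4688 med [521.  -60.4 140.1] lo [ 452.4 -177.2  133.1] hi [598.5  66.4 173.4]
tray 0.58 [235.7  89.  322.8 157.9] 2884 med [405.  152.4 131.9] lo [294.1 116.9   7.5] hi [567.7 172.8 201.8]
door 0.6 [234.   87.4 314.5 158.2] 3029 med [405.1 152.5 131.1] lo [292.9 114.    2.3] hi [571.  174.9 201.8]
bracket_center 0.81 [280.3 319.3 319.7 354.6] 769 med [ 813.9 -270.4    4.5] lo [ 780.2 -314.8   -1.1] hi [ 852.9 -230.    32.7]
bracket_center 0.75 [130.8 260.5 172.2 293.9] 674 med [ 446.6 -367.3   33.7] lo [ 403.6 -395.5   28.7] hi [ 490.1 -348.6   62.6]
lid 0.75 [  8.  209.7 254.9 418.6] 26909 med [ 462.1 -478.4   30.3] lo [ 201.7 -637.5   24.9] hi [ 694.5 -295.2   46.4]
lid 0.23 [208.8 139.5 303.1 234.3] 4741 med [520.8 -59.1 140. 
[... 2070 characters left out ...]
3 426.3 267. ] 600 med [ 500.9 -511.3   77.5] lo [ 452.4 -544.2   41.4] hi [ 549.8 -490.1   84.7]
angle_center 0.76 [361.7 208.7 382.7 234.8] 337 med [ 579.7 -391.9   34.3] lo [ 538.7 -419.2   29.3] hi [ 619.3 -365.7   73.9]
angle_center 0.37 [170.  214.  214.7 327.2] 2080 med [430.4 143.7 105.1] lo [293.6 111.7   4.9] hi [581.8 178.2 204. ]
{'t': 1.1, 'joints': array([-1.4,  0.5,  1.6,  0. ,  1.1, -0.1]), 'qvel': array([-0., -0.,  0.,  0.,  0.,  0.]), 'tau': array([ -0. , -61.2, -25.8,   0.1,   0. ,   0. ]), 'eef_pos': array([ 200.1, -592.1,  214.6]), 'tcp_rot': array([-3.1, -0. , -1.2]), 'ft_force': array([0.2, 0.5, 0.3]), 'moment': array([-0. , -0. , -0.1]), 'opening': 1.0012515079271873}
```

View pictures.

```bash
python3 - <<'E'
import cv2,numpy as np
a=cv2.imread('pics/scene0.png')[70:370,100:420];b=cv2.imread('pics/top0.png')[110:340,100:440]
a=cv2.resize(a,None,fx=1.25,fy=1.25) if 0 else cv2.resize(a,(400,375));b=cv2.resize(b,(400,271))
c=np.zeros((375,800,3),np.uint8);c[:,:400]=a;c[:271,400:]=b
cv2.imwrite('pics/v1.png',c)
E
```

```text
(no output)
```

View pics/v1.png

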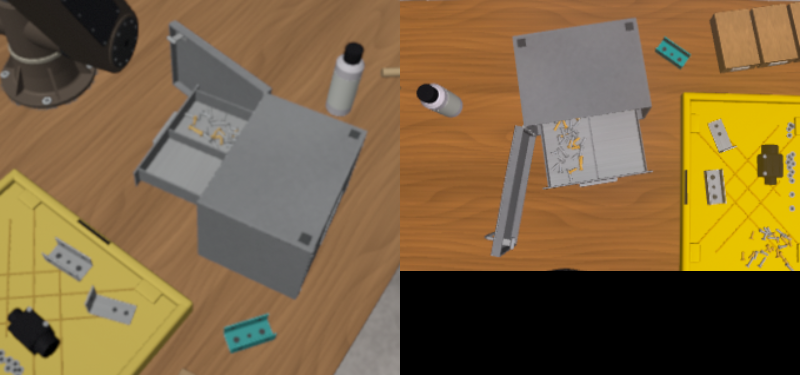

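```bash
cat > b.py <<'E'
from h import *
np.set_printoptions(precision=1,suppress=True)
for n in ("top","scene"):
    c=cam(n)
    for k in ("cupboard","tray","door","bracket_center"):
        for r in regions_of(k,n)[:3]:
            if r["score"]<.5: continue
            P=mask_pts(c,r["pixels"])
            if k=="cupboard": P=P[(P[:,2]>198)&(P[:,2]<212)&(P[:,0]>560)]
            elif k=="tray": 
                F=P[(P[:,2]>132)&(P[:,2]<143)]; P=P[(P[:,2]>164)&(P[:,2]<180)]
                if len(F)>50: print("floor",cv2.minAreaRect(F[:,:2].astype(np.float32)))
            elif k=="door": P=P[(P[:,2]>190)&(P[:,2]<206)]
            else:
                col=c["color"][r["pixels"]].mean(0); print("col",col); P=P[(P[:,2]>P[:,2].max()-14)]
            if len(P)<5: continue
            # trim
            d=cv2.minAreaRect(P[:,:2].astype(np.float32)); print(n,k,round(r["score"],2),len(P),d,"boxpts",cv2.boxPoints(d).tolist(),P[:,2].mean())
E
python3 b.py
```

```text
top cupboard 0.56 8371 ((702.6199340820312, -14.885467529296875), (242.4471893310547, 326.173828125), 8.857222557067871) boxpts [[557.73095703125, 127.59152221679688], [607.952880859375, -194.69271850585938], [847.5089111328125, -157.36245727539062], [797.2869873046875, 164.92178344726562]] 205.0638351420234
top cupboard 0.51 37 ((666.7979736328125, 347.34124755859375), (33.88831329345703, 34.35929870605469), 7.444891452789307) boxpts [[647.7706298828125, 362.1805725097656], [652.22265625, 328.1109313964844], [685.8253173828125, 332.5019226074219], [681.373291015625, 366.5715637207031]] 199.03887954372087
floor ((539.722900390625, -53.13654327392578), (158.493408203125, 231.36273193359375), 8.805879592895508)
top tray 0.66 378 ((531.6611938476562, -48.129241943359375), (160.2298126220703, 249.36968994140625), 8.740662574768066) boxpts [[433.5293273925781, 62.93309783935547], [471.4241027832031, -183.54046630859375], [629.7930908203125, -159.19158935546875], [591.8983154296875, 87.281982421875]] 171.14364841158903
top door 0.66 171 ((666.1860961914062, 348.5120849609375), (39.16513824
[... 2598 characters left out ...]
757
col [ 99.8 100.3 100.8]
scene bracket_center 0.62 655 ((444.7955322265625, 129.38592529296875), (52.777252197265625, 312.7235412597656), 78.63360595703125) boxpts [[286.29974365234375, 134.3310089111328], [592.8898315429688, 72.69871520996094], [603.2913208007812, 124.44084167480469], [296.70123291015625, 186.07313537597656]] 199.35858894330386
col [135.9 135.3 129.9]
scene bracket_center 0.58 134 ((449.3877868652344, -370.112548828125), (84.71399688720703, 46.06414031982422), 4.539090633392334) boxpts [[405.34088134765625, -350.50482177734375], [408.98638916015625, -396.42449951171875], [493.4346923828125, -389.72027587890625], [489.7891845703125, -343.80059814453125]] 58.62701311468885
```

The first picture has the scene view on the left and the top view on the right. The silver bracket lies on the lid at about (70,257) and (714,186). The turquoise look-alike is on the bench at (250,333) and (672,53). The tray is out with its empty half nearest the lid, and the door is wide open.

Measurements: cupboard centre about (703,-15), yaw about 8.8°. Bracket about (446,-370), yaw about 4°. Moving above the bracket now.

```bash
python3 -m inch '[[0,0,-1.8,30,27,0,1],[0,0,-1.8,31,28,0,1],[0,0,-1.8,31,28,0,1],[0,0,-1.8,31,28,0,1],[0,0,-1.8,31,28,0,1],[0,0,-1.8,31,28,0,1],[0,0,-1.8,31,28,0,1],[0,0,-1.8,30,27,0,1],[0,0,0,0,0,0,1],[0,0,0,0,0,0,1]]'
cat > c.py <<'E'
from h import *
np.set_printoptions(precision=2,suppress=True)
c=cam("wrist"); cv2.imwrite("pics/w1.png",c["color"][:,:,::-1])
s=state(); print(s["t"],s["eef_pos"],s["tcp_rot"],s["ft_force"],s["joints"])
for r in regions_of("bracket_center","wrist")[:3]:
    P=mask_pts(c,r["pixels"]); print(r["score"],np.array(r["box"])*[560,420,560,420],np.percentile(P,[2,50,98],axis=0).tolist())
    for lo,hi in ((50,70),(28,70)):
        Q=P[(P[:,2]>lo)&(P[:,2]<hi)]
        if len(Q)>20: print(lo,cv2.minAreaRect(Q[:,:2].astype(np.float32)),Q.mean(0))
c=cam("top")
r=[r for r in regions_of("tray","top")][0]; P=mask_pts(c,r["pixels"])
a=np.deg2rad(8.8); U=np.array([[np.cos(a),np.sin(a)],[-np.sin(a),np.cos(a)]])
L=np.c_[(P[:,:2]-[703,-14.7])@U.T,P[:,2]]
for lo,hi in ((130,143),(155,169),(170,180)):
    Q=L[(L[:,2]>lo)&(L[:,2]<hi)]; print("tray z",lo,hi,len(Q),np.percentile(Q,[0,2,10,90,98,100],axis=0).tolist())
r=regions_of("cupboard","top")[0]; P=mask_pts(c,r["pixels"]); P=P[(P[:,2]>198)&(P[:,2]<212)&(P[:,0]>530)]
L=(P[:,:2]-[703,-14.7])@U.T; print("roof",np.percentile(L,[1,5,95,99],axis=0).tolist())
E
python3 c.py
```

```text
t: 2.6
eef_pos: [446.5, -369.6, 214.6]
tcp_rot: [3.141, -0.0, -1.494]
ft_force: [-0.4, -0.6, 0.0]
opening: 0.998
2.65 [ 445.87 -370.31  214.64] [ 3.14 -0.   -1.5 ] [-0.53  0.02  0.22] [-0.81  0.43  1.67 -0.    1.04  0.69]
0.95 [256.2  143.39 304.08 237.09] [[402.5695973030244, -391.6413612809795, 30.802374831393205], [447.63701252399505, -370.06743072303647, 32.477938093040905], [488.98805220870366, -348.33168828288495, 61.84524166585588]]
50 ((446.6697082519531, -370.0556640625), (87.15895080566406, 43.63234329223633), 5.211649417877197) [ 448.98 -369.96   59.95]
28 ((444.5333557128906, -370.25054931640625), (91.57096862792969, 43.63234329223633), 5.2116498947143555) [ 447.06 -370.04   36.75]
tray z 130 143 3689 [[-247.22693145638172, -128.93360745613262, 130.70468896317152], [-239.72494805793642, -124.85091540002449, 133.78808941636046], [-228.92177174913965, -108.60945081705619, 135.40295427485117], [-104.45238987484692, 81.90644633926915, 140.78515303665978], [-91.69138514639961, 98.64671881287134, 142.05825707685494], [-87.8128882971019, 102.67061879761941, 142.98683192758017]]

[... 258 characters left out ...]
922090643], [-96.88528558255778, 102.53959122489, 168.89876623643352], [-91.26047872452087, 103.67145393705621, 168.97469097525982]]
tray z 170 180 273 [[-254.28499140528046, -133.16059435219915, 170.00843199089218], [-252.52869369593773, -130.88144662781457, 170.06341054637713], [-248.91371209005837, -129.461084565564, 170.56306850922357], [-131.832462538632, 103.34116279046339, 175.544750889584], [-103.63689731077012, 104.59515401169375, 176.8089144450065], [-95.91837481061965, 105.15601113243153, 178.1512524619195]]
roof [[-119.22836002745944, -159.62260466624775], [-91.62528367265254, -146.94348123453204], [108.44201209779338, 128.4671328641067], [117.92145602925193, 156.01413357777759]]
```

View pics/w1.png

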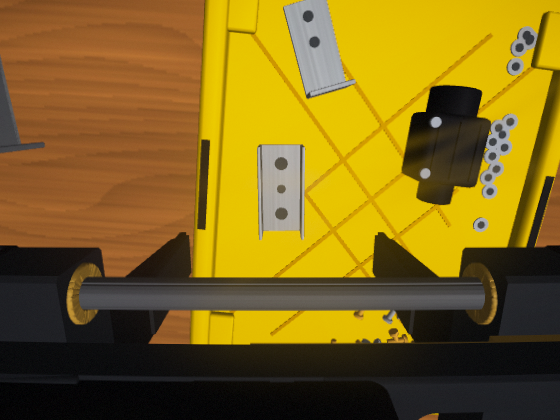

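The wrist picture shows the silver bracket at about (281,190), with the angle plate at (318,45), the housing at (445,145), and nothing between the fingers. Next I descend and grip.

```bash
python3 -m inch '[[0,0,0.4,0.5,0,-40,1],[0,0,0.4,0,0,-40,1],[0,0,0,0,0,-40,1],[0,0,0,0,0,-35,1],[0,0,0,0,0,-16,1],[0,0,0,0,0,-8.6,1],[0,0,0,0,0,0,1],[0,0,0,0,0,0,1]]' && python3 -m inch '[[0,0,0,0,0,0,-1],[0,0,0,0,0,0,-1],[0,0,0,0,0,0,-1],[0,0,0,0,0,0,-1],[0,0,0,0,0,0,-1],[0,0,0,0,0,0,-1],[0,0,0,0,0,0,-1],[0,0,0,0,0,0,-1]]'
```

```text
t: 3.65
eef_pos: [446.7, -370.7, 35.9]
tcp_rot: [-3.141, -0.001, -1.483]
ft_force: [0.2, -0.3, 0.4]
opening: 1.0
t: 4.45
eef_pos: [446.5, -370.1, 35.0]
tcp_rot: [3.141, 0.0, -1.482]
ft_force: [-0.9, 1.3, -0.5]
opening: 0.468
```

```bash
python3 -m inch '[[0,0,0,0,0,15,-1],[0,0,0,0,0,35,-1],[0,0,0,0,0,45,-1],[0,0,0,0,0,45,-1],[0,0,0,0,0,40,-1],[0,0,0,0,0,20,-1]]' && python3 -m inch '[[0,0,0.3,10,28,0,-1],[0,0,0.6,14,40,0,-1],[0,0,0.6,14,40,0,-1],[0,0,0.6,14,40,0,-1],[0,0,0.6,14,40,0,-1],[0,0,0.6,13,38,0,-1],[0,0,0.4,10.5,31,0,-1],[0,0,0,0,0,0,-1],[0,0,0,0,0,0,-1],[0,0,0,0,0,0,-1]]'
cat > d.py <<'E'
from h import *
np.set_printoptions(precision=1,suppress=True)
s=state(); print(s["t"],s["eef_pos"],s["tcp_rot"],s["opening"],s["joints"])
for n in ("wrist","scene"):
    c=cam(n); cv2.imwrite(f"pics/{n}2.png",c["color"][:,:,::-1])
    for r in regions_of("tray",n)[:2]:
        P=mask_pts(c,r["pixels"])
        a=np.deg2rad(8.8); U=np.array([[np.cos(a),np.sin(a)],[-np.sin(a),np.cos(a)]])
        L=np.c_[(P[:,:2]-[703,-14.7])@U.T,P[:,2]]
        print(n,r["score"])
        for lo,hi in ((130,143),(155,163),(163,180)):
            Q=L[(L[:,2]>lo)&(L[:,2]<hi)]
            if len(Q)>20: print("tray z",lo,hi,len(Q),np.percentile(Q,[0,2,10,90,98,100],axis=0).tolist())
E
python3 d.py
python3 -c "
import cv2,numpy as np
a=cv2.imread('pics/wrist2.png');b=cv2.imread('pics/scene2.png')[80:330,140:400]
o=np.zeros((420,800,3),np.uint8);o[:,:540]=a[:,10:550];o[:250,540:]=b;cv2.imwrite('pics/v2.png',o)"
```

```text
t: 5.05
eef_pos: [447.0, -370.5, 238.6]
tcp_rot: [-3.139, -0.003, -1.482]
ft_force: [1.3, -0.5, -2.4]
opening: 0.463
t: 6.05
eef_pos: [535.8, -113.8, 234.9]
tcp_rot: [3.141, -0.0, -1.418]
ft_force: [-0.2, -0.4, -1.0]
opening: 0.458
6.05 [ 535.8 -113.8  234.9] [ 3.1 -0.  -1.4] 0.45839965228466556 [-0.3  0.4  1.7 -0.   1.1  1.1]
wrist 0.72
tray z 130 143 30574 [[-238.06472683961908, -160.04515655892325, 130.1977952949918], [-216.12295070235967, -125.23203228311255, 135.72850484469225], [-198.43877587500938, -111.35554249249931, 136.28309276365155], [-100.7799800381888, 93.18206494346177, 138.2460781744408], [-94.4792012458508, 103.24432811511038, 141.28084304107463], [-92.32449195175421, 140.70711639756615, 142.99846586809002]]
tray z 155 163 2335 [[-229.6559395579929, -160.967867400258, 155.00111314037773], [-223.01846353124773, -127.12252228622236, 155.17535900732983], [-207.5914323239809, -126.84601860549299, 155.79973893159746], [-104.7212665291228, 103.78191609623299, 162.30732575257113], [-96.20237555585828, 104.32686808248427, 162.85963315263555], [-93.96958231541737, 105.070781
[... 2135 characters left out ...]
 -136.67997340543158, 155.13205602512704], [-240.68675761657045, -129.941243422551, 155.5838268311413], [-121.00821873958125, 102.96758560975411, 162.17396840000865], [-111.74516964083631, 104.17165386223408, 162.77166769858968], [-109.05622193723171, 104.74373308423712, 162.91463980882247]]
tray z 163 180 366 [[-244.94564680729164, -144.35014541356202, 163.10436287920766], [-242.8913557020651, -137.39740452123036, 163.2356179640711], [-241.33292007729779, -129.9978595667141, 163.93593282701687], [-120.61603184465741, 103.19622914801074, 173.2258041047998], [-111.18408454184443, 105.10630864624493, 174.70633706065547], [-105.66539446261496, 107.10262127841897, 176.50223939554417]]
scene 0.49
```

View pics/v2.png

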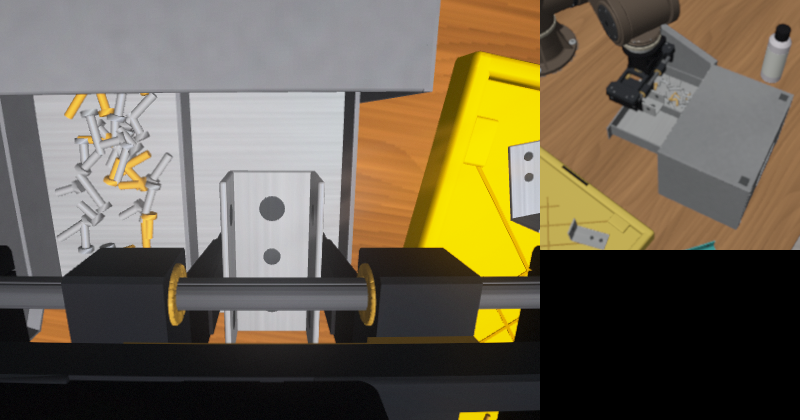

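The left view is the wrist camera: the bracket is held at (270,250), over the empty half of the tray, with the divider at (187,170) and the right wall at (350,180). It is aligned with the tray walls and there is room on both sides, so I lower it.

```bash
python3 -m inch '[[0,0,0,0,2,-20,-1],[0,0,0,0,0,-25,-1],[0,0,0,0,0,-20,-1],[0,0,0,0,0,-14,-1],[0,0,0,0,0,-8,-1],[0,0,0,0,0,-3,-1],[0,0,0,0,0,0,-1],[0,0,0,0,0,-1,-1],[0,0,0,0,0,0,-1],[0,0,0,0,0,0,-1]]'
```

```text
t: 7.25
eef_pos: [536.2, -111.2, 144.5]
tcp_rot: [-3.141, -0.0, -1.418]
ft_force: [0.1, -0.7, -2.2]
opening: 0.459
```

```bash
python3 -m inch '[[0,0,0,0,0,-0.7,-1],[0,0,0,0,0,0,-1],[0,0,0,0,0,-0.7,-1],[0,0,0,0,0,0,-1],[0,0,0,0,0,0,-1]]'; python3 -m inch '[[0,0,0,0,0,-0.6,-1],[0,0,0,0,0,0,-1],[0,0,0,0,0,0,-1]]'
```

```text
t: 7.75
eef_pos: [536.2, -111.1, 143.0]
tcp_rot: [-3.141, -0.0, -1.418]
ft_force: [-0.6, 1.3, 4.2]
opening: 0.463
t: 8.05
eef_pos: [536.5, -111.1, 143.0]
tcp_rot: [-3.14, -0.001, -1.418]
ft_force: [-1.8, 1.9, 11.1]
opening: 0.462
```

```bash
python3 -m inch '[[0,0,0,0,0,0.6,0.24],[0,0,0,0,0,0,0.24],[0,0,0,0,0,0,0.24],[0,0,0,0,0,0,0.24],[0,0,0,0,0,0,0.24],[0,0,0,0,0,0,0.24]]' && python3 -m inch '[[0,0,0,0,0,5,0.24],[0,0,0,0,0,15,0.24],[0,0,0,0,0,30,0.24],[0,0,0,0,0,40,0.24],[0,0,0,0,0,30,-1],[0,0,0,0,0,0,-1],[0,0,0,0,0,0,-1]]'
cat > e.py <<'E'
from h import *
np.set_printoptions(precision=1,suppress=True)
s=state(); print(s["t"],s["eef_pos"],s["tcp_rot"],s["opening"],s["joints"])
a=np.deg2rad(8.8); U=np.array([[np.cos(a),np.sin(a)],[-np.sin(a),np.cos(a)]])
for n in ("wrist",):
    c=cam(n); cv2.imwrite(f"pics/{n}3.png",c["color"][:,:,::-1])
    for r in regions_of("bracket_center",n)[:3]:
        P=mask_pts(c,r["pixels"]); L=np.c_[(P[:,:2]-[703,-14.7])@U.T,P[:,2]]
        print(n,r["score"],np.percentile(L,[2,50,98],axis=0).tolist())
E
python3 e.py
```

```text
t: 8.65
eef_pos: [536.1, -111.2, 142.6]
tcp_rot: [3.141, -0.0, -1.418]
ft_force: [-0.3, -0.1, 0.4]
opening: 0.622
t: 9.35
eef_pos: [536.0, -111.1, 263.1]
tcp_rot: [-3.141, -0.001, -1.418]
ft_force: [0.3, 0.6, -0.3]
opening: 0.427
9.35 [ 536.  -111.1  263.1] [-3.1 -0.  -1.4] 0.4266641634421441 [-0.3  0.3  1.7 -0.   1.1  1.1]
wrist 0.81 [[-223.4460485336807, -91.94903874940962, 137.89473395412563], [-177.9488439810241, -70.38719772965578, 140.4694999598665], [-136.57852462130893, -49.2616641345872, 169.8018475291393]]
```

View pics/wrist3.png

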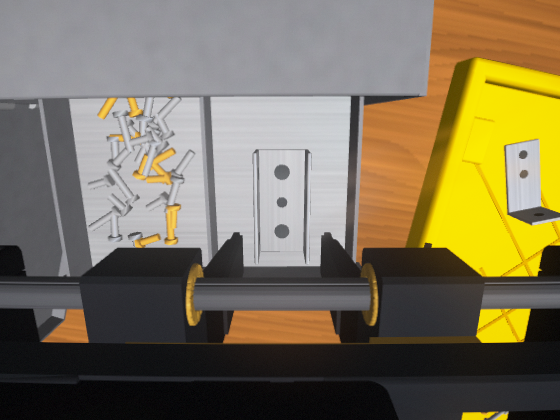

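The bracket lies flat and free in the empty half at (282,202), measured at cupboard x -223 to -137, y -92 to -49, top at 170. Next I go in front of the pull strip with the fingers shut.

```bash
python3 -m inch '[[0,0,0,-24,8,0,-1],[0,0,0,-30,10.5,0,-1],[0,0,0,-32,11,0,-1],[0,0,0,-32,11,0,-1],[0,0,0,0,0,-20,-1],[0,0,0,0,0,-35,-1],[0,0,0,0,0,-35,-1],[0,0,0,0,0,-17,-1],[0,0,0,0,0,0,-1],[0,0,0,0,0,0,-1]]'
```

```text
t: 10.45
eef_pos: [418.0, -70.6, 155.5]
tcp_rot: [3.14, 0.001, -1.418]
ft_force: [0.0, -1.0, 0.9]
opening: 0.005
```

```bash
python3 -m inch '[[0,0,0,4,0.6,0,-1],[0,0,0,6,0.9,0,-1],[0,0,0,6,0.9,0,-1],[0,0,0,6,0.9,0,-1],[0,0,0,6,0.9,0,-1],[0,0,0,6,0.9,0,-1],[0,0,0,6,0.9,0,-1],[0,0,0,6,0.9,0,-1],[0,0,0,6,0.9,0,-1],[0,0,0,6,0.9,0,-1]]'
```

```text
t: 11.45
eef_pos: [476.4, -61.7, 155.6]
tcp_rot: [3.141, 0.0, -1.418]
ft_force: [-3.5, 1.9, 0.2]
opening: 0.007
```

```bash
python3 -m inch '[[0,0,0,8,1.2,0,-1],[0,0,0,9,1.4,0,-1],[0,0,0,9,1.4,0,-1],[0,0,0,9,1.4,0,-1],[0,0,0,9,1.4,0,-1],[0,0,0,9,1.4,0,-1],[0,0,0,9,1.4,0,-1],[0,0,0,9,1.4,0,-1],[0,0,0,7,1.1,0,-1],[0,0,0,4,0.6,0,-1]]' && python3 -m inch '[[0,0,0,2,0.3,0,-1],[0,0,0,2,0.3,0,-1],[0,0,0,2,0.3,0,-1],[0,0,0,2,0.3,0,-1]]'
```

```text
t: 12.45
eef_pos: [558.9, -49.2, 155.6]
tcp_rot: [-3.141, -0.0, -1.418]
ft_force: [-2.6, 0.3, 1.0]
opening: 0.006
t: 12.85
eef_pos: [566.1, -48.1, 155.7]
tcp_rot: [3.142, -0.0, -1.418]
ft_force: [-1.7, 0.2, -0.8]
opening: 0.005
```

```bash
python3 -m inch '[[0,0,0,2,0.3,0,-1],[0,0,0,2,0.3,0,-1],[0,0,0,1,0.15,0,-1],[0,0,0,1,0.15,0,-1],[0,0,0,0,0,0,-1]]'; python3 -m inch '[[0,0,0,1,0.15,0,-1],[0,0,0,1,0.15,0,-1],[0,0,0,0,0,0,-1]]'
```

```text
t: 13.35
eef_pos: [572.3, -47.1, 155.7]
tcp_rot: [-3.141, -0.0, -1.418]
ft_force: [-1.5, 0.8, -0.9]
opening: 0.004
t: 13.65
eef_pos: [574.2, -46.8, 155.7]
tcp_rot: [-3.141, -0.0, -1.418]
ft_force: [-1.6, 0.2, -0.3]
opening: 0.007
```

```bash
for i in 1 2 3; do :; done; python3 -m inch '[[0,0,0,1,0.15,0,-1],[0,0,0,1,0.15,0,-1],[0,0,0,0,0,0,-1]]'; python3 -m inch '[[0,0,0,1,0.15,0,-1],[0,0,0,0,0,0,-1]]';  python3 -m inch '[[0,0,0,1,0.15,0,-1],[0,0,0,0,0,0,-1]]'
```

```text
t: 13.95
eef_pos: [576.3, -46.5, 155.7]
tcp_rot: [-3.141, -0.0, -1.418]
ft_force: [-1.5, 0.2, 0.1]
opening: 0.007
t: 14.15
eef_pos: [577.2, -46.3, 155.7]
tcp_rot: [-3.141, -0.0, -1.418]
ft_force: [-1.2, 0.1, -1.4]
opening: 0.004
t: 14.35
eef_pos: [578.2, -46.2, 155.7]
tcp_rot: [-3.141, -0.0, -1.418]
ft_force: [-1.6, -0.2, 0.6]
opening: 0.002
```

```bash
python3 -m inch '[[0,0,0,1,0.15,0,-1],[0,0,0,0,0,0,-1]]'; python3 -m inch '[[0,0,0,1,0.15,0,-1],[0,0,0,0,0,0,-1]]';  python3 -m inch '[[0,0,0,1,0.15,0,-1],[0,0,0,0,0,0,-1]]'
```

```text
t: 14.55
eef_pos: [579.2, -46.0, 155.7]
tcp_rot: [-3.141, -0.0, -1.418]
ft_force: [-0.8, 0.3, -0.2]
opening: 0.004
t: 14.75
eef_pos: [580.2, -45.9, 155.7]
tcp_rot: [-3.141, -0.0, -1.418]
ft_force: [-0.9, 1.4, 0.3]
opening: 0.007
t: 14.95
eef_pos: [581.2, -45.8, 155.7]
tcp_rot: [-3.141, -0.0, -1.418]
ft_force: [-0.9, 0.8, 0.8]
opening: 0.004
```

```bash
python3 - <<'E'
from h import *
a=cam("scene")["color"][90:290,180:400,::-1]; b=cam("wrist")["color"][:,:,::-1]
o=np.zeros((300,800,3),np.uint8);o[:,:400]=cv2.resize(b,(400,300));o[:,400:]=cv2.resize(a,(400,300) )
cv2.imwrite("pics/v4.png",o)
E
```

```text
(no output)
```

View pics/v4.png

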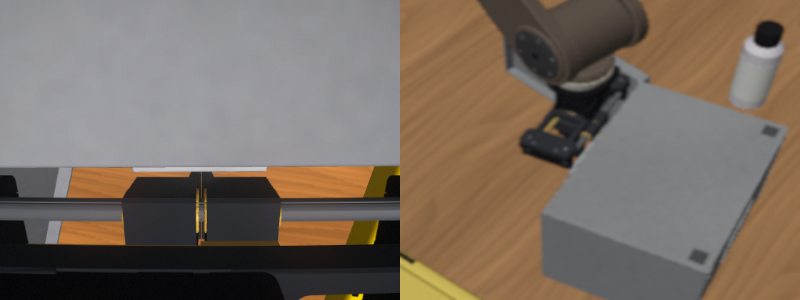

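The strip shows at (200,168) in the wrist view, just in front of the roof edge with the fingers against it. The tray is nearly home, so I keep pushing until it stops.

```bash
python3 -m inch '[[0,0,0,1,0.15,0,-1],[0,0,0,0,0,0,-1]]'; python3 -m inch '[[0,0,0,1,0.15,0,-1],[0,0,0,0,0,0,-1]]';  python3 -m inch '[[0,0,0,1,0.15,0,-1],[0,0,0,0,0,0,-1]]'; python3 - <<'E'
from h import *
c=cam("wrist"); 
a=np.deg2rad(8.8); U=np.array([[np.cos(a),np.sin(a)],[-np.sin(a),np.cos(a)]])
v,u=np.mgrid[150:270,180:380]; P=pts(c,np.c_[u.ravel(),v.ravel()]); L=np.c_[(P[:,:2]-[703,-14.7])@U.T,P[:,2]]
for lo,hi in ((158,172),(172,180),(195,215)):
    Q=L[(L[:,2]>lo)&(L[:,2]<hi)&(L[:,0]<-90)]; print(lo,hi,len(Q),np.percentile(Q,[0,2,50,98],axis=0).round(1).tolist() if len(Q) else "")
E
```

```text
t: 15.25
eef_pos: [582.1, -45.6, 155.6]
tcp_rot: [3.142, -0.0, -1.418]
ft_force: [-0.9, 0.2, 1.7]
opening: 0.004
t: 15.45
eef_pos: [583.2, -45.4, 155.6]
tcp_rot: [-3.142, -0.0, -1.418]
ft_force: [-1.7, 0.8, 0.6]
opening: 0.009
t: 15.65
eef_pos: [584.2, -45.3, 155.7]
tcp_rot: [-3.141, -0.0, -1.418]
ft_force: [-1.7, -0.2, -0.3]
opening: 0.003
158 172 89 [[-111.2, -20.6, 165.2], [-111.1, -19.9, 165.5], [-109.5, -12.7, 170.1], [-108.9, -6.0, 171.8]]
172 180 154 [[-111.1, -20.4, 172.1], [-110.9, -20.0, 172.2], [-109.3, -13.2, 175.1], [-108.8, -5.9, 179.5]]
195 215 3329 [[-110.8, -49.0, 195.0], [-96.6, -47.0, 202.7], [-93.2, -12.0, 204.2], [-90.1, 22.7, 205.4]]
```

```bash
python3 -m inch '[[0,0,0,1,0.15,0,-1],[0,0,0,0,0,0,-1]]'; python3 -m inch '[[0,0,0,1,0.15,0,-1],[0,0,0,0,0,0,-1]]';  python3 -m inch '[[0,0,0,1,0.15,0,-1],[0,0,0,0,0,0,-1]]'
```

```text
t: 15.9
eef_pos: [584.4, -45.3, 155.6]
tcp_rot: [3.14, 0.0, -1.418]
ft_force: [-6.4, -0.4, 2.5]
opening: 0.004
t: 16.1
eef_pos: [584.4, -45.3, 155.6]
tcp_rot: [3.138, 0.0, -1.418]
ft_force: [-10.2, -2.4, 6.5]
opening: 0.004
t: 16.3
eef_pos: [584.5, -45.2, 155.6]
tcp_rot: [3.135, 0.001, -1.417]
ft_force: [-18.0, -3.6, 9.2]
opening: 0.007
```

The tray stopped dead and the force rose to 18 N, so it is fully home. I back off, rise, and move to look along the door.

```bash
python3 -m inch '[[0,0,0,-6,-0.9,0,-1],[0,0,0,-20,-3,0,-1],[0,0,0,-20,-3,0,-1],[0,0,0,-10,-1.5,25,-1],[0,0,0,0,0,45,-1],[0,0,0,0,0,45,-1],[0,0,0,0,0,30,-1],[0,0,0,-20,10,0,-1],[0,0,0,-30,35,0,-1],[0,0,0,-30,40,0,-1]]' && python3 -m inch '[[0,0,0,-20,40,0,-1],[0,0,0,-10,20,0,-1],[0,0,0,0,0,0,-1],[0,0,0,0,0,0,-1]]'
cat > f.py <<'E'
from h import *
np.set_printoptions(precision=1,suppress=True)
s=state(); print(s["t"],s["eef_pos"],s["tcp_rot"],s["joints"])
o=np.zeros((420,800,3),np.uint8)
c=cam("wrist"); o[:,:560]=c["color"][:,:,::-1]
v,u=np.mgrid[0:420,0:560]; P=pts(c,np.c_[u.ravel(),v.ravel()]); m=(c["depth"].ravel()>0)
np.savez("w.npz",P=P.reshape(420,560,3))
for n in ("door","cupboard","door_handle"):
    for r in regions_of(n,"wrist")[:2]:
        Q=mask_pts(c,r["pixels"]); T=Q[(Q[:,2]>196)&(Q[:,2]<209)]
        print(n,r["score"],(np.array(r["box"])*[560,420,560,420]).round(),len(T))
        if len(T)>20:
            d=cv2.minAreaRect(T[:,:2].astype(np.float32)); print(d,cv2.boxPoints(d).round(1).tolist(),np.median(T[:,2]))
for n in ("top","scene"):
    c=cam(n); o[(0 if n=="top" else 210):(180 if n=="top" else 390),560:]=cv2.resize(c["color"][90:330,130:450,::-1],(240,180))
    v,u=np.mgrid[0:420,0:560]; P=pts(c,np.c_[u.ravel(),v.ravel()])
    k=(P[:,2]>200)&(P[:,2]<210)&(P[:,0]>500)&(P[:,1]>-220)&(P[:,1]<220)
    im=k.reshape(420,560).astype(np.uint8); im=cv2.morphologyEx(im,cv2.MORPH_OPEN,np.ones((9,9),np.uint8))
    T=P[im.ravel()>0]; d=cv2.minAreaRect(T[:,:2].astype(np.float32)); print(n,"roof",d,cv2.boxPoints(d).round(1).tolist())
cv2.imwrite("pics/v5.png",o)
E
python3 f.py
```

```text
t: 17.3
eef_pos: [450.4, 31.9, 300.7]
tcp_rot: [-3.14, -0.0, -1.42]
ft_force: [1.0, 1.7, 0.7]
opening: 0.005
t: 17.7
eef_pos: [421.4, 91.8, 301.0]
tcp_rot: [-3.14, -0.0, -1.417]
ft_force: [-0.5, -0.7, 0.4]
opening: 0.001
17.7 [421.4  91.8 301. ] [-3.1 -0.  -1.4] [ 0.1  0.1  1.9 -0.   1.2  1.5]
door 0.7 [154.   0. 300. 333.] 7497
((431.44207763671875, 144.40386962890625), (21.45037269592285, 284.5350646972656), 80.56565856933594) [[289.29998779296875, 157.10000610351562], [570.0, 110.5], [573.5, 131.6999969482422], [292.8999938964844, 178.3000030517578]] 200.09678661666948
cupboard 0.84 [151.   0. 560. 339.] 7417
((431.4245300292969, 144.30941772460938), (21.329235076904297, 284.5296936035156), 80.59230041503906) [[289.29998779296875, 157.0], [570.0, 110.5], [573.5, 131.60000610351562], [292.79998779296875, 178.10000610351562]] 200.09945680058541
door_handle 0.61 [156.   2. 293. 334.] 7383
((431.9005126953125, 144.32769775390625), (21.45037269592285, 283.6056213378906), 80.56565856933594) [[290.29998779296875, 157.0], [570.0, 110.5], [573.5, 131.6999969482422], [293.79998779296875, 178.1999969482422]] 200.09768753132113
top roof ((716.56298828125, -25.188003540039062), (219.92408752441406, 301.3872375488281), 9.074649810791016) [[584.2000122070312, 106.30000305175781], [631.7000122070312, -191.3000030517578], [848.9000244140625, -156.6999969482422], [801.4000244140625, 141.0]]
scene roof ((718.2655639648438, -24.4046630859375), (220.32366943359375, 304.0564880371094), 8.99025821685791) [[585.7000122070312, 108.5], [633.2000122070312, -191.8000030517578], [850.7999877929688, -157.39999389648438], [803.2999877929688, 143.0]]
```

View pics/v5.png

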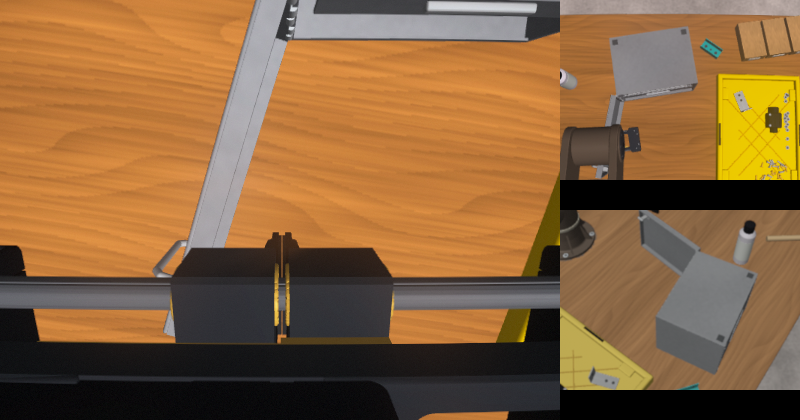

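The wrist view shows the door running from the hinge at (275,20) down to the handle at (172,255), and the tray front is shut at (420,20). The small views show the tray home. Refined figures: cupboard centre (717,-25), yaw 9°, hinge (585,107), door at 1.89 rad. Next I work out the sweep of the fingers on the outer face.

```bash
cat > g.py <<'E'
from h import *
H=np.array([585,107.4]);yaw=9.0;r=185
def p(td,extra=0):
    a=np.deg2rad(yaw-90-td); n_=np.deg2rad(yaw+180-td); e=np.array([np.cos(a),np.sin(a)]); n=np.array([np.cos(n_),np.sin(n_)])
    tx=np.deg2rad(-81.2); s=12*abs(np.cos(n_-tx))+10*abs(np.sin(n_-tx))
    return H+r*e+(22+s+extra)*n
print("start",p(108.4,25).round(1),p(108.4).round(1))
th=list(np.arange(108.4,6,-3))
q=[p(108.4)]
for t in th[1:]:
    q.append(p(t)); d=q[-1]-q[-2]; print(round(t,1),q[-1].round(0),round(np.hypot(*q[-1])),d.round(1).tolist())
for t in (5,4,3,2,1,0): print(t,p(t).round(1))
E
python3 g.py
```

```text
start [412.5 198.3] [408.4 173.6]
105.4 [405. 164.] 437 [-3.3, -9.6]
102.4 [402. 154.] 431 [-2.7, -9.8]
99.4 [400. 144.] 425 [-2.2, -10.0]
96.4 [399. 134.] 421 [-1.6, -10.2]
93.4 [398. 124.] 416 [-1.1, -10.3]
90.4 [397. 113.] 413 [-0.5, -10.3]
87.4 [397. 104.] 410 [-0.1, -9.4]
84.4 [397.  95.] 408 [0.3, -9.4]
81.4 [398.  85.] 407 [0.8, -9.4]
78.4 [399.  76.] 406 [1.3, -9.4]
75.4 [401.  66.] 406 [1.8, -9.3]
72.4 [403.  57.] 407 [2.2, -9.3]
69.4 [406.  48.] 409 [2.7, -9.2]
66.4 [409.  39.] 411 [3.2, -9.1]
63.4 [413.  30.] 414 [3.7, -8.9]
60.4 [417.  21.] 418 [4.2, -8.8]
57.4 [422.  13.] 422 [4.7, -8.6]
54.4 [427.   4.] 427 [5.1, -8.4]
51.4 [432.  -4.] 432 [5.6, -8.1]
48.4 [439. -12.] 439 [6.0, -7.8]
45.4 [445. -19.] 445 [6.5, -7.5]
42.4 [452. -26.] 453 [6.9, -7.2]
39.4 [459. -33.] 460 [7.3, -6.9]
36.4 [467. -40.] 469 [7.7, -6.5]
33.4 [475. -46.] 477 [8.1, -6.1]
30.4 [483. -51.] 486 [8.4, -5.6]
27.4 [492. -57.] 495 [8.7, -5.2]
24.4 [501. -61.] 505 [9.0, -4.7]
21.4 [510. -66.] 515 [9.3, -4.2]
18.4 [520. -69.] 525 [9.6, -3.7]
15.4 [530. -73.] 535 [9.8, -3.2]
12.4 [540. -75.] 545 [10.0, -2.7]
9.4 [550. -77.] 555 [10.1, -2.1]
6.4 [560. -79.] 566 [10.3, -1.6]
5 [565.  -79.4]
4 [568.5 -79.8]
3 [571.9 -80. ]
2 [575.4 -80.2]
1 [578.9 -80.3]
0 [582.3 -80.3]
```

```bash
python3 -m inch '[[0,0,0,-2,26,0,-1],[0,0,0,-2,32,0,-1],[0,0,0,-2,30,0,-1],[0,0,0,-2,18,0,-1],[0,0,0,0,0,-35,-1],[0,0,0,0,0,-45,-1],[0,0,0,0,0,-45,-1],[0,0,0,0,0,-25,-1],[0,0,0,0,0,-11,-1],[0,0,0,0,0,0,-1]]'
```

```text
t: 19.0
eef_pos: [413.0, 197.4, 138.9]
tcp_rot: [3.139, -0.0, -1.418]
ft_force: [0.3, 1.3, -0.1]
opening: 0.007
```

```bash
python3 -m inch '[[0,0,0,-0.7,-4,0,-1],[0,0,0,-1,-6,0,-1],[0,0,0,-1,-6,0,-1],[0,0,0,-1.1,-6.7,0,-1],[0,0,0,-2.4,-6,0,-1],[0,0,0,-2.4,-7,0,-1],[0,0,0,-2.4,-9.8,0,-1],[0,0,0,-2.2,-10,0,-1],[0,0,0,-1.6,-10.2,0,-1],[0,0,0,-1.1,-10.3,0,-1]]'
```

```text
t: 20.0
eef_pos: [397.0, 120.8, 139.7]
tcp_rot: [3.142, -0.0, -1.418]
ft_force: [-0.6, 0.2, -0.2]
opening: 0.001
```

```bash
python3 -m inch '[[0,0,0,-0.2,-10,0,-1],[0,0,0,0,-9.4,0,-1],[0,0,0,0.3,-9.4,0,-1],[0,0,0,0.8,-9.4,0,-1],[0,0,0,1.3,-9.4,0,-1],[0,0,0,1.8,-9.3,0,-1],[0,0,0,2.2,-9.3,0,-1],[0,0,0,2.7,-9.2,0,-1],[0,0,0,3.2,-9.1,0,-1],[0,0,0,3.7,-8.9,0,-1]]'; python3 - <<'E'
from h import *
c=cam("scene"); cv2.imwrite("pics/s6.png",cv2.resize(c["color"][70:320,150:420,::-1],(540,500)))
E
```

```text
t: 21.0
eef_pos: [413.2, 27.5, 139.6]
tcp_rot: [3.142, -0.0, -1.418]
ft_force: [-0.4, 0.4, -0.1]
opening: 0.006
```

View pics/s6.png

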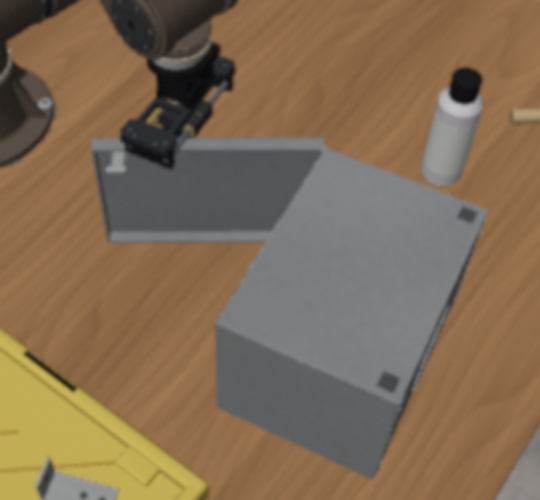

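The door is swinging with the fingers, with its inner face visible at (200,195) and its free edge at (100,190). I continue.

```bash
python3 -m inch '[[0,0,0,4.2,-8.8,0,-1],[0,0,0,4.7,-8.6,0,-1],[0,0,0,5.1,-8.4,0,-1],[0,0,0,5.6,-8.1,0,-1],[0,0,0,6,-7.8,0,-1],[0,0,0,6.5,-7.5,0,-1],[0,0,0,6.9,-7.2,0,-1],[0,0,0,7.3,-6.9,0,-1],[0,0,0,7.7,-6.5,0,-1],[0,0,0,8.1,-6.1,0,-1]]'
```

```text
t: 22.05
eef_pos: [475.7, -48.1, 139.6]
tcp_rot: [3.142, -0.0, -1.418]
ft_force: [-0.2, 0.2, -0.9]
opening: 0.006
```

```bash
python3 -m inch '[[0,0,0,8.4,-5.6,0,-1],[0,0,0,8.7,-5.2,0,-1],[0,0,0,8.4,-4.4,0,-1],[0,0,0,7.5,-3.4,0,-1],[0,0,0,6.5,-2.5,0,-1],[0,0,0,5.5,-2,0,-1],[0,0,0,4.5,-1.5,0,-1],[0,0,0,4,-1.2,0,-1],[0,0,0,3.5,-1,0,-1],[0,0,0,3,-0.8,0,-1]]'
```

```text
t: 23.05
eef_pos: [535.3, -75.2, 139.7]
tcp_rot: [3.142, -0.0, -1.418]
ft_force: [-1.5, 0.4, -0.3]
opening: 0.002
```

```bash
python3 -m inch '[[0,0,0,3,-0.6,0,-1],[0,0,0,3,-0.6,0,-1],[0,0,0,3,-0.5,0,-1],[0,0,0,3,-0.5,0,-1],[0,0,0,3,-0.5,0,-1],[0,0,0,3,-0.4,0,-1],[0,0,0,3,-0.4,0,-1],[0,0,0,3,-0.3,0,-1],[0,0,0,2,-0.2,0,-1],[0,0,0,2,-0.2,0,-1]]'; python3 -m inch '[[0,0,0,1.5,0,0,-1],[0,0,0,1.5,0,0,-1],[0,0,0,1.5,0,0,-1],[0,0,0,1.5,0,0,-1]]'
```

```text
t: 24.05
eef_pos: [563.2, -79.4, 139.6]
tcp_rot: [3.142, -0.0, -1.418]
ft_force: [0.7, 0.6, -0.0]
opening: 0.004
t: 24.45
eef_pos: [569.1, -79.4, 139.7]
tcp_rot: [3.142, -0.0, -1.418]
ft_force: [-0.3, -0.3, -0.6]
opening: 0.002
```

```bash
python3 -m inch '[[0,0,0,1,0,0,-1],[0,0,0,1,0,0,-1],[0,0,0,1,0,0,-1]]'; python3 -m inch '[[0,0,0,1,0,0,-1],[0,0,0,1,0,0,-1]]'; python3 -m inch '[[0,0,0,1,0,0,-1],[0,0,0,1,0,0,-1]]'; python3 -m inch '[[0,0,0,1,0,0,-1],[0,0,0,1,0,0,-1]]'
```

```text
t: 24.75
eef_pos: [570.7, -79.4, 139.6]
tcp_rot: [3.138, 0.001, -1.418]
ft_force: [-8.4, -1.7, 3.9]
opening: 0.005
t: 24.95
eef_pos: [573.2, -79.4, 139.6]
tcp_rot: [3.14, 0.0, -1.418]
ft_force: [-5.1, -1.0, 2.0]
opening: 0.005
t: 25.15
eef_pos: [576.1, -79.4, 139.7]
tcp_rot: [3.142, -0.0, -1.418]
ft_force: [-1.1, 1.0, 0.6]
opening: 0.007
t: 25.35
eef_pos: [578.5, -79.4, 139.7]
tcp_rot: [-3.141, -0.0, -1.418]
ft_force: [-0.6, 0.6, 0.1]
opening: 0.005
```

The door met the catch at about 8 N, rode over it and was drawn in. A gentle follow-up will confirm it is seated.

```bash
python3 -m inch '[[0,0,0,1,0,0,-1],[0,0,0,1,0,0,-1],[0,0,0,0,0,0,-1]]'; python3 -m inch '[[0,0,0,1,0,0,-1],[0,0,0,0,0,0,-1]]'; python3 -m inch '[[0,0,0,1,0,0,-1],[0,0,0,0,0,0,-1]]'
```

```text
t: 25.65
eef_pos: [579.6, -79.4, 139.7]
tcp_rot: [3.14, 0.0, -1.418]
ft_force: [-5.1, -0.3, 3.2]
opening: 0.004
t: 25.85
eef_pos: [579.5, -79.3, 139.7]
tcp_rot: [3.138, 0.001, -1.417]
ft_force: [-10.6, -2.3, 6.5]
opening: 0.008
t: 26.05
eef_pos: [579.4, -79.3, 139.7]
tcp_rot: [3.136, 0.001, -1.417]
ft_force: [-17.8, -0.7, 10.0]
opening: 0.008
```

Solid stop: the door is shut. I back off, rise clear and check.

```bash
python3 -m inch '[[0,0,0,-4,-0.6,0,-1],[0,0,0,-10,-1.5,0,-1],[0,0,0,-30,-4,0,-1],[0,0,0,-30,-4,0,-1],[0,0,0,-10,-10,30,-1],[0,0,0,0,-30,40,-1],[0,0,0,0,-40,40,-1],[0,0,0,0,-40,30,-1],[0,0,0,0,-30,0,-1],[0,0,0,0,0,0,-1]]'
python3 - <<'E'
from h import *
o=np.zeros((300,800,3),np.uint8)
for i,n in enumerate(("scene","top")):
    c=cam(n); o[:,400*i:400*i+400]=cv2.resize(c["color"][80:365,100:480,::-1],(400,300))
    Y=np.deg2rad(9); U=np.array([[np.cos(Y),np.sin(Y)],[-np.sin(Y),np.cos(Y)]])
    v,u=np.mgrid[0:420,0:560]; P=pts(c,np.c_[u.ravel(),v.ravel()]); L=np.c_[(P[:,:2]-[717,-25])@U.T,P[:,2]]
    for y0 in (-140,-90,-30,30,90,140):
        Q=L[(abs(L[:,1]-y0)<12)&(L[:,2]>192)&(L[:,2]<206)&(L[:,0]<-60)&(L[:,0]>-180)]
        print(n,y0,len(Q),np.percentile(Q[:,0],[3,10]).round(1) if len(Q) else "")
    for k in ("angle_center","housing_center","can_center"):
        for r in regions_of(k,n)[:1]: print(k,round(r["score"],2),np.median(mask_pts(c,r["pixels"]),0).round(1))
print(state()["eef_pos"],state()["t"],state()["ft_force"])
cv2.imwrite("pics/v7.png",o)
E
```

```text
t: 27.05
eef_pos: [497.8, -237.9, 275.5]
tcp_rot: [-3.14, -0.002, -1.421]
ft_force: [-0.3, 0.3, -0.8]
opening: 0.002
scene -140 275 [-128.7 -124. ]
scene -90 233 [-128.4 -124.4]
scene -30 196 [-128.  -124.3]
scene 30 183 [-128.7 -124.1]
scene 90 190 [-126.5 -121.6]
scene 140 158 [-126.9 -122.8]
angle_center 0.89 [ 579.2 -395.7   33.5]
housing_center 0.69 [ 515.1 -519.3   77.2]
can_center 0.78 [676.4 325.4 120.1]
top -140 167 [-131.4 -127.5]
top -90 179 [-131.4 -127.5]
top -30 171 [-131.3 -127.2]
top 30 174 [-130.7 -127.2]
top 90 185 [-131.8 -127.4]
top 140 168 [-131.5 -127.8]
housing_center 0.74 [ 501.  -511.8   77.1]
can_center 0.79 [658.  330.7 151.7]
[ 498.16866661 -234.02120692  274.91352953] 27.45 [ 0.25463243 -0.6169377  -0.10619604]
```

View pics/v7.png

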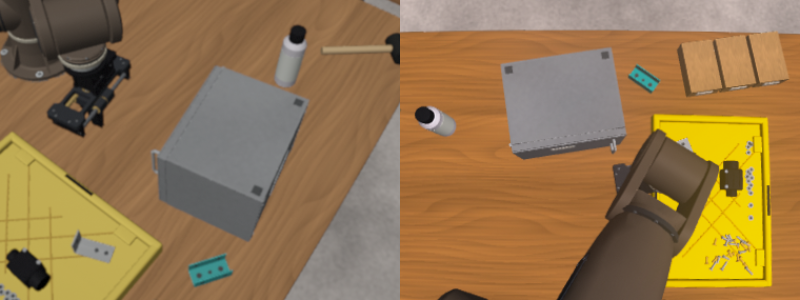

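The door is parallel to the front across its whole width, with its face at about -131 mm against an expected -132. The other parts are where they were, and the robot touches nothing.

```bash
python3 -c "
from cell import ticket
print(ticket.job_done())"
```

```text
the job is handed in; nothing more can be done
None
```

The bracket is put away: it lies flat in the empty half of the tray, the tray is fully home, and the door is shut on its roller catch. I handed the job in at about 27.5 s, with the arm well clear and touching nothing.

- **Bracket:** after release, the wrist camera showed it flat in the bay, with its base at about 138 mm and its top at about 170 mm, and clear of the walls. I did not see it again once the tray went in.
- **Tray:** I pushed it in slowly until it stopped solid, with the force rising to 18 N.
- **Door:** I swung it slowly. It met the catch at about 8 N, rode over it and was drawn in, and a gentle push afterwards met a solid stop. The top camera put its outer face level across the full width at about -131 mm, where -132 mm is expected. The scene camera read about -128 mm, within its calibration and edge blur.
- **Other parts:** the can and housing measured where they started. The angle plate did too in the scene view, but the arm partly hid it from the top camera in the last check. The turquoise look-alike is still in its place in the last picture.

My first estimate of the cupboard's position was about 15 mm off. I noticed when the tray ran further in than predicted, and I re-measured the cupboard before closing the door.

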